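# Clamp a circuit module and hold the sprung test head on it

### The arm

A 6-joint arm with a two-finger parallel gripper is mounted at the origin on the work surface. World frame = base frame: x ahead of the robot, y to its left, z up, the work surface at z = 0. Lengths are in m, angles in rad, forces in N, time in s.
With the tool pointing down it reaches from about 0.275 to 0.725 m from the base axis. Payload 15.9 kg.
Tool frame: the origin (TCP) lies midway between the tips of the shut fingers; the grasp point (between the pads) lies 19 mm behind it; z points along the fingers, y is the direction in which the jaws open and shut (so a half turn about z gives the same grasp; the last joint's range is limited). The gripper opens to 85 mm and grips with 20 to 120 N. Pads are 22 mm wide; open, the fingers measure 114 mm over their backs; the gripper's body (76 mm by 85 mm) begins 54 mm behind the grasp point. The pads swing forward as they close: fully open they stand 13 mm farther back than shut.
Start: joints at [-1.17, 0.213, -0.034, 1.323, 0, 1.571], TCP at [0.195, -0.46, 0.208] pointing down, gripper open.
Joint ranges: [-2.98, 2.98], [-0.74, 1.72], [-1.14, 1.35], [-2.1, 2.04], [-1.57, 1.44], [-3.14, 3.14]. Speed limits (rad/s): [1.89, 1.89, 2.39, 2.57, 3.14, 3.14].

### API

Orientations are given as [roll, pitch, yaw] about the fixed x, y, z axes, in that order (R = Rz(yaw) Ry(pitch) Rx(roll)).
In Python, from workcell import ctrl gives the robot as it stands.
- The arm moves only by the tool arm_command, never from a script. Its argument "commands" is a list of rows, each a list of 4 numbers: the shift along the tool's x, y, z in mm, then the turn about the tool's z in rad. In form: [[dx, dy, dz, yaw], ...]. A call has 1 to 5 rows; each row is the pose to reach, as a shift and turn from the pose measured when the call began, along the tool's axes at that moment; what a row does not reach only later rows make up. A row lasts 1/10 s, in which the tool goes at most 50 mm and 8.59 degrees, less where a joint would pass 70% of its speed; a pose out of reach is approached as far as the arm can. A call with a gripper value outside its range is refused whole. "grip" is the opening, from -1 (shut) to 1 (fully open), set as the call begins (left out, the last holds). The fingers move at their own pace and stop on an object; the grip force is fixed at half the most. Time passes only in rows, so rows that repeat a pose let the fingers close. It gives the time, the measured TCP pose, the force and the opening at its end, in the units of the state.
- ctrl.observe(): the state, without advancing time (a new reading comes with each control period).
- ctrl.camera(name): name is "side" or "top"; returns a dict with "pixels" (384x512x3 uint8, blue, green, red), "K" (3x3 intrinsics, pixels), "k1" (the pictures are not rectified: a ray, as slopes to the right and down, at radius r is drawn at 1 + k1 r^2 times it, then the intrinsics apply), "T" (4x4, takes a point from camera to world coordinates). Camera axes: x right, y up, looking along -z (the intrinsics and any distortion apply to the point x, -y, -z); pixel columns grow to the right and rows downward; lengths in m; the calibration is good to about 2 mm. A picture is of the moment at which its call begins. There is no depth.
- ctrl.sign_off(): hands the job in, once; it reports no verdict.
Trained networks look in the newest picture that a camera, given by its name, has taken for a name from the list of things; names that differ only in an ending like _2 or _b are one class to them, and where a whole thing is asked for, a point or a joint stands for the part that bears it (a point fixed in the world has none). Each returns a list of dicts, best first, with "confidence" (0 to 1); they miss things now and then, are a little off and sometimes report something else, mostly with a low value. They report only what shows in the picture. A call takes as long as a camera call.
- ctrl.find_in(query, camera): "centre" ([x, y, z] in m, in world coordinates, good to about 4 mm: the middle of the surface that is visible of it).
The state is a dict: "clock": time; "q": joint angles; "qvel": joint speeds; "effort": joint torques, N m; "position": TCP position; "tcp_rot": TCP orientation; "wrist_force": force on the tool from outside, world axes, zero at the start; "ft_torque": the same for the moment, N m; "grip_width": opening from 0.0 (shut) to 1.0 (fully open).
Only numpy, scipy, OpenCV 4.12 (cv2) and the standard library are available. Lean on these libraries where they do the work, as an engineer would, in place of code of your own. Each camera call takes 0.05 s, during which the arm holds its last target.

### The job

The circuit module lies loose in the test fixture: slide the fixture's jaw by its upright post until it pushes the module fully home against the fixed end stop and bears on it firmly, then let go of the jaw, which stays where it is left. Only then press the round cap of the spring-loaded test head 15 mm down (never deeper than 20 mm, which bends the pins) with the fingertips, so that its pins bear on the board, and finish with the robot still holding it down there. Leave the other things on the bench undisturbed.

Things in the scene. Friction and masses are not known exactly. Their poses are not given: they have to be found in the camera images.
- fixture: Test fixture fixed to the bench: aluminium bed 12 mm thick, from x = -85 to +95 mm and y = -155 to +95 mm of its origin, which is at bench height; z up. Two guide rails, inner faces at x = -37.5 and +37.5 mm, tops 18 mm above the bench. A dark column (x = 62 to 88, y = -13 to +23 mm) carries an arm 36 mm wide reaching to x = -17 mm, 62 to 74 mm above the bench.
- stop_face (a point): Centre of the fixed end stop's clamping face, which looks to the fixture's -y, at fixture x = 0, y = +55 mm, 20 mm above the bench. The stop is a dark steel bar, 80 mm long in x, 20 mm thick, its top 28 mm above the bench. Axes as the fixture's.
- jaw_travel (a joint): Sliding steel jaw, in m: 0 open, growing along the fixture's +y towards the end stop. Front face at fixture y = -110 mm + value; starts at 0 to 25 mm, reads 65 mm with the module home (rail ends at 80). About 5 N friction, no spring, stays where left. Moving the module takes 1 to 4 N more; end with a push of 12 N or more in all; let go, it still bears with some 4 N.
- jaw_post (a point): Top centre of the jaw's upright steel post, by which the jaw is slid: 18 mm along fixture x, 16 mm along y, top 85 mm above the bench, free down to the jaw block's top 28 mm above the bench. The post's centre is 18 mm behind (-y of) the jaw's front face, at fixture x = 0. Axes as the fixture's.
- jaw: The jaw itself: a steel block 60 mm (x) by 33 mm (y) reaching from 13 to 28 mm above the bench, a black facing 50 mm wide on its front that meets the module, and the upright post. Its origin is on the plane of the front face, at bench height, fixture x = 0; axes as the fixture's.
- module: Loose circuit module on the bed between the rails: aluminium plate with a green board, 70 mm (its x) by 100 mm (its y) by 10 mm high, black chips, four brass pads round its centre, about 0.25 kg. Origin at the centre of its underside, 12 mm above the bench. Home against the stop its centre is at fixture y = +5 mm; it starts 10 to 25 mm short of that (towards -y).
- plunger_travel (a joint): Vertical travel of the spring-loaded test head in m: 0 is up at rest, growing as it is pressed down, stop at 24 mm. It springs back when released. Pressing takes about 3 N to start and about 11 N at 15 mm, pins included.
- cap_top (a point): Centre of the top of the test head's round aluminium cap, 40 mm in diameter and 12 mm thick, at fixture x = 0, y = +5 mm. Its top is 110 mm above the bench at rest and 95 mm when pressed 15 mm. It moves with the head.
- plunger: The test head itself: round aluminium cap on a 12 mm steel shaft. Its origin is on the head's vertical axis, 110 mm below the cap's top; axes as the fixture's.
- pins: Four sprung brass test pins under the head, 5 mm thick, 20 mm apart, hidden below the arm. They meet the board after about 10 mm of head travel, then yield upward against a light spring (about 2 to 3 N at 15 mm travel). Origin on the head's axis, 32 mm below the pin tips.
- multimeter: Bystander: black hand multimeter lying flat, 165 x 80 x 36 mm, origin at the centre of its underside.
- screwdriver: Bystander: red-handled screwdriver, 160 mm long, lying along its x.
- flux_bottle: Bystander: small upright bottle, 36 mm diameter, 75 mm high, origin at the centre of its underside.
- solder_spool: Bystander: aluminium-coloured spool, 56 mm diameter, 40 mm high, standing on its flange, origin at the centre of its underside.

How it is judged:
By the outcome, as a careful person would: the job done as asked, in the order asked, and still so for the second after the job is handed in, while the arm keeps its last pose, push and grip.
It also fails if it takes over 48 s, if anything falls off the work surface, if the arm or the gripper's body presses on something with over 40 N, if the wrist force passes 120 N, or if a joint passes its speed limit or range.

## Working session

There is one attempt and no reset: what is moved stays moved. The work goes in short steps, Python scripts to look and compute and a tool call to move; the robot and the scene stay as the last step left them, time stands still between calls to the robot, and variables do not carry over. Pictures are saved under pics/ and viewed, and the job is handed in when it is done.

Besides the shell and the picture viewer there is one more tool, called by a JSON object that holds its "fn" and its "kwargs". arm_command: Moves the arm, as the interface text tells. Its arguments: {"type":"object","properties":{"commands":{"type":"array","items":{"type":"array","items":{"type":"number"}}},"grip":{"type":"number"}},"required":["commands"]}

```bash
mkdir -p pics; ls
python3 - <<'E'
from workcell import ctrl
import cv2, pickle
print(ctrl.observe())
for n in ("side","top"):
    c=ctrl.camera(n); cv2.imwrite(f"pics/{n}0.png",c["pixels"]); pickle.dump(c,open(f"{n}0.pkl","wb"))
    print(n,c["K"],c["k1"],c["T"])
    for q in ("fixture","jaw_post","cap_top","jaw","module","multimeter","flux_bottle","solder_spool","screwdriver","stop_face"):
        try: print(n,q,[(r["centre"],r["confidence"]) for r in ctrl.find_in(q,n)[:2]])
        except Exception as e: print(q,e)
print(ctrl.observe()["clock"])
E
```

```text
pics
{'clock': 0.0, 'q': array([-1.17000789e+00,  2.13314754e-01, -3.50831777e-02,  1.32348165e+00,
        4.67308459e-05,  1.57081384e+00]), 'qvel': array([ 1.70190460e-04, -8.89986725e-05, -2.15106208e-03,  8.89425921e-04,
       -1.84873352e-04,  2.24321923e-03]), 'effort': array([-5.74946782e-03, -6.86139178e+01,  4.87132287e+01,  1.71367556e-02,
       -3.65170708e-04, -1.64176828e-05]), 'position': array([ 0.19494266, -0.46003053,  0.2077273 ]), 'tcp_rot': array([-3.14050940e+00, -4.67118442e-05,  4.00770875e-01]), 'wrist_force': array([-0.94409325, -0.14940539, -0.56862864]), 'ft_torque': array([ 0.01422681,  0.03199533, -0.04267253]), 'grip_width': 1.0021360874357668}
side [[386.91563561   0.         260.62882725]
 [  0.         386.91563561 187.26001243]
 [  0.           0.           1.        ]] -0.10950356452303296 [[-0.86954019  0.30454523 -0.38878279  0.23752826]
 [-0.49378324 -0.52204975  0.69544387  0.61417123]
 [ 0.00883015  0.79669082  0.60432257  0.60351582]
 [ 0.          0.          0.          1.        ]]
side fixture [([0.5369, 0.0603, 0.0108], 0.78)]
side jaw
[... 813 characters left out ...]
00000000e+00  0.00000000e+00  1.00000000e+00]]
top fixture [([0.5552, 0.0211, 0.0109], 0.65)]
top jaw_post [([0.5678, -0.0643, 0.0289], 0.8)]
top cap_top [([0.5363, 0.0497, 0.1129], 0.76)]
top jaw [([0.5618, -0.0662, 0.0298], 0.56)]
top module [([0.5373, 0.015, 0.0215], 0.77), ([0.3986, -0.032, 0.019], 0.23)]
top multimeter [([0.4737, 0.242, 0.0361], 0.8), ([0.5531, 0.0194, 0.0113], 0.3)]
top flux_bottle [([0.5594, -0.2152, 0.0504], 0.54)]
top solder_spool [([0.6603, -0.2002, 0.0371], 0.84), ([0.537, 0.0148, 0.017], 0.27)]
top screwdriver [([0.3972, -0.0336, 0.0183], 0.65), ([0.5357, 0.0494, 0.1098], 0.53)]
top stop_face [([0.5473, 0.0169, 0.013], 0.77), ([0.5343, 0.0148, 0.0194], 0.56)]
1.1
```

View pics/top0.png

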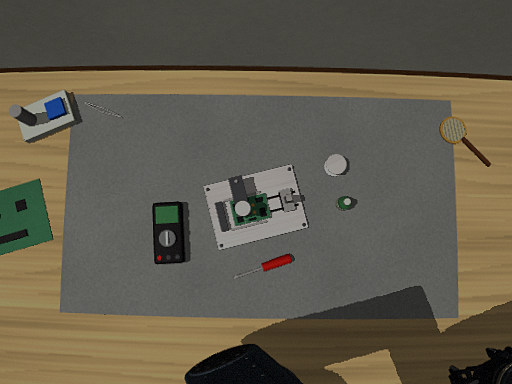

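View pics/side0.png

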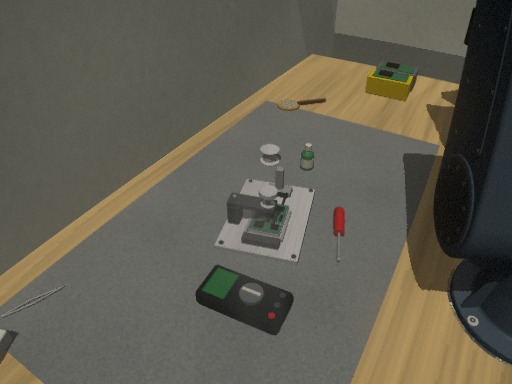

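Run:
```python
import cv2,pickle
p=pickle.load(open("top0.pkl","rb"))["pixels"]
cv2.imwrite("pics/topz.png",cv2.resize(p[155:260,190:320],None,fx=6,fy=5.7,interpolation=cv2.INTER_CUBIC))
p=pickle.load(open("side0.pkl","rb"))["pixels"]
cv2.imwrite("pics/sidez.png",cv2.resize(p[135:265,210:325],None,fx=4.6,fy=4.6,interpolation=cv2.INTER_CUBIC))
```

```text
(no output)
```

View pics/topz.png

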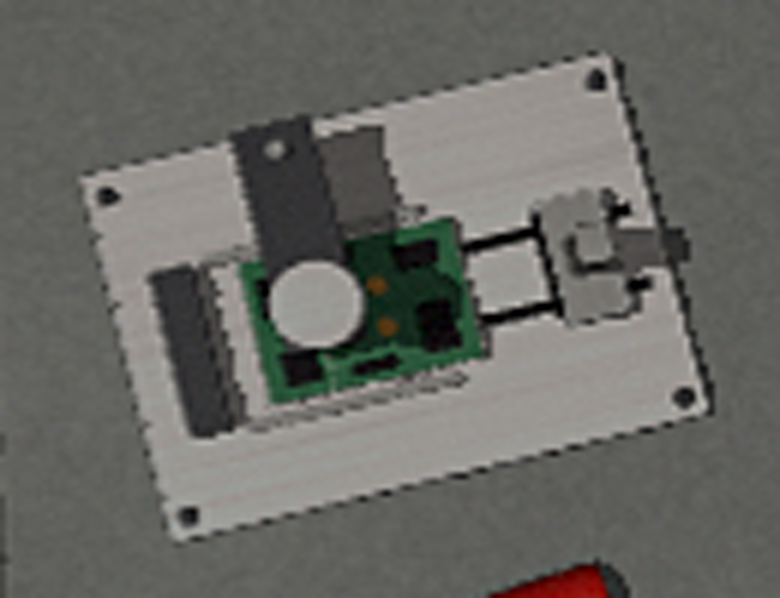

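View pics/sidez.png

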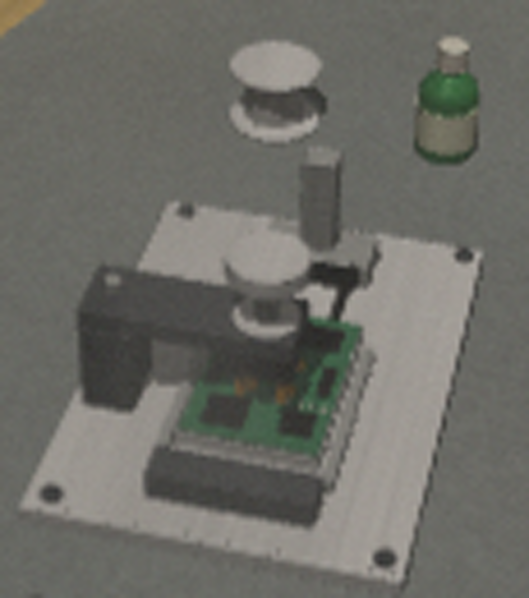

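```bash
cat > h.py <<'E'
import numpy as np
def proj(c,P):
    T=c["T"];p=(np.linalg.inv(T)@np.append(P,1))[:3]
    u=np.array([p[0],-p[1]])/(-p[2]); u=u*(1+c["k1"]*(u@u)); return c["K"][:2,:2]@u+c["K"][:2,2]
def fx(v,P):
    s,cc=np.sin(v[2]),np.cos(v[2]); return np.array([v[0]+cc*P[0]-s*P[1],v[1]+s*P[0]+cc*P[1],P[2]])
E
python3 - <<'E'
from h import *
import pickle
from scipy.optimize import least_squares
ct=pickle.load(open("top0.pkl","rb"));cs=pickle.load(open("side0.pkl","rb"))
B=[(.095,-.155,.012),(.095,.095,.012),(-.085,.095,.012),(-.085,-.155,.012),(0,.005,.11)]
t=[(614,57),(85,180),(178,541),(708,410),(318,305)];tp=(595,243)
s=[(170,205),(22,510),(403,585),(482,252),(267,258)];sp=(322,155)
ft=lambda z:np.array([190+z[0]/6,155+z[1]/5.7])-.4
fs=lambda z:np.array([210+z[0]/4.6,135+z[1]/4.6])-.4
for use in ("t","s","ts"):
    def res(v):
        r=[]
        post=(0,-.128+v[3],.085)
        if "t" in use: r+=[proj(ct,fx(v,P))-ft(z) for P,z in zip(B+[post],t+[tp])]
        if "s" in use: r+=[proj(cs,fx(v,P))-fs(z) for P,z in zip(B+[post],s+[sp])]
        return np.concatenate(r)
    o=least_squares(res,[.54,.05,.2,.01]);print(use,o.x,np.round(o.fun,1))
v=o.x
print("cap",fx(v,(0,.005,.11)),"post",fx(v,(0,-.128+v[3],.085)),"post end",fx(v,(0,-.063,.085)))
E
```

```text
t [0.53762936 0.04141398 0.26219241 0.01238839] [-0.2 -1.  -0.5 -0.5 -0.5  0.5  1.   0.7  0.1  0.1  0.1  0.3]
s [0.53694984 0.04417322 0.26805905 0.00965289] [-0.5 -0.6 -0.8  0.1  0.4  0.   0.3 -0.1  0.4  0.1  0.2  0.1]
ts [0.5374564  0.04255198 0.26508284 0.0113017 ] [-0.8 -1.  -1.  -0.4 -0.8  0.6  0.6  0.5 -0.3  0.1 -0.   0.1 -0.2 -1.1
 -0.7 -0.6  0.3 -0.5  0.5 -0.4  0.6 -0.4  0.4  0.1]
cap [0.53614645 0.04737733 0.11      ] post [ 0.56803009 -0.07007014  0.085     ] post end [ 0.55396172 -0.01824748  0.085     ]
```

{"fn": "arm_command", "kwargs": {"commands": [[48, -18, 0, -0.15], [95, -36, 0, -0.3], [143, -54, 0, -0.45], [190, -72, 0, -0.6], [235, -90, 0, -0.75]], "grip": -1}}

```text
clock: 1.6
position: [0.3763, -0.2854, 0.2084]
tcp_rot: [3.141, 0.0, 1.157]
wrist_force: [2.3, -1.7, 0.5]
grip_width: 0.147
```

```bash
cat >> h.py <<'E'
from scipy.spatial.transform import Rotation as Ro
V=(.5375,.0425,.264)
def plan(P,yaw):
    "P in fixture frame, yaw world"
    from workcell import ctrl
    s=ctrl.observe();R=Ro.from_euler("xyz",s["tcp_rot"]).as_matrix()
    d=R.T@(fx(V,P)-s["position"])*1000
    v=fx((0,0,-V[2]),s["wrist_force"])
    inv=fx((0,0,-V[2]),s["position"]-np.array([V[0],V[1],0]))
    print("t",round(s["clock"],2),"fixpos",np.round(inv*1000,1),"yaw",s["tcp_rot"].round(3),"F fix",v.round(1),"q",s["q"].round(2),"g",round(s["grip_width"],2))
    t=-((yaw-s["tcp_rot"][2]+np.pi)%(2*np.pi)-np.pi)
    print("cmd",d.round(1),round(t,3))
E
python3 -c "from h import *;plan((0,-.150,.15),1.835)"
```

```text
t 1.6 fixpos [-241.2 -274.5  208.4] yaw [3.141 0.    1.157] F fix [ 1.8 -2.2  0.5] q [-0.65  0.16 -0.1   1.31 -0.    1.34] g 0.15
cmd [248.2 109.7  58.4] -0.678
```

{"fn": "arm_command", "kwargs": {"commands": [[45, 20, 10, -0.14], [90, 40, 20, -0.28], [135, 60, 30, -0.42], [180, 80, 40, -0.56], [225, 100, 50, -0.678]]}}

```text
clock: 2.1
position: [0.5575, -0.1199, 0.1587]
tcp_rot: [3.141, 0.001, 1.841]
wrist_force: [-0.5, -2.1, 0.2]
grip_width: 0.001
```

```bash
python3 -c "from h import *;plan((0,-.150,.1),1.835)"
```

```text
t 2.1 fixpos [ -23.1 -162.   158.7] yaw [3.141e+00 1.000e-03 1.841e+00] F fix [-1.1 -1.9  0.2] q [-0.21  0.37  0.05  1.25 -0.    1.09] g 0.0
cmd [11.9 23.2 58.7] 0.006
```

{"fn": "arm_command", "kwargs": {"commands": [[6, 12, 25, 0.003], [12, 23, 50, 0.006], [12, 23, 59, 0.006], [12, 23, 59, 0.006]]}}

```text
clock: 2.5
position: [0.5754, -0.1023, 0.0986]
tcp_rot: [-3.14, -0.0, 1.835]
wrist_force: [-0.4, -0.2, 0.2]
grip_width: -0.002
```

Run:
```python
from h import *;plan((0,-.150,.045),1.835)
from workcell import ctrl
import cv2,numpy as np
a=[]
for n,(y,x) in (("top",(150,190)),("side",(130,210))):
    c=ctrl.camera(n);a.append(cv2.resize(c["pixels"][y:y+120,x:x+130],None,fx=3,fy=3,interpolation=cv2.INTER_CUBIC))
cv2.imwrite("pics/a1.png",np.hstack(a))
```

```text
t 2.5 fixpos [  -1.2 -149.7   98.6] yaw [-3.14  -0.     1.835] F fix [-0.4 -0.1  0.2] q [-0.18  0.43 -0.02  1.13 -0.    1.13] g -0.0
cmd [-0.3  1.2 53.6] -0.0
```

View pics/a1.png

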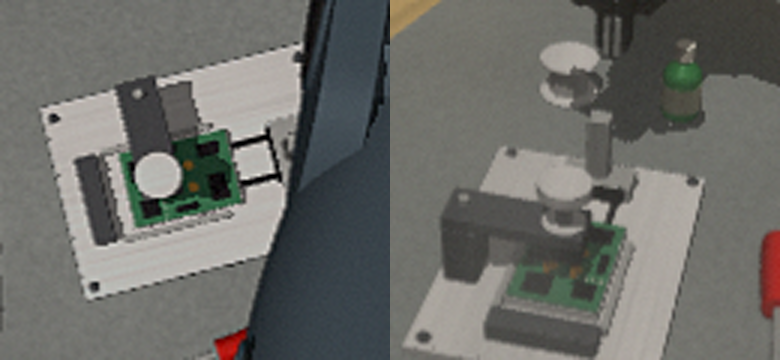

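{"fn": "arm_command", "kwargs": {"commands": [[0, 1, 25, 0], [0, 1, 48, 0], [0, 1, 54, 0], [0, 1, 54, 0]]}}

```text
clock: 3.0
position: [0.5773, -0.1032, 0.0474]
tcp_rot: [3.14, 0.001, 1.833]
wrist_force: [0.8, 0.3, 0.6]
grip_width: -0.002
```

{"fn": "arm_command", "kwargs": {"commands": [[4, 0, 0, 0], [8, 0, 0, 0], [12, 0, 0, 0], [15, 0, 0, 0], [15, 0, 0, 0]]}}

```text
clock: 3.5
position: [0.5735, -0.0883, 0.0476]
tcp_rot: [3.14, 0.001, 1.834]
wrist_force: [0.5, 0.9, 0.2]
grip_width: -0.001
```

```bash
python3 -c "from h import *;plan((0,-.082,.045),1.835)"
```

```text
t 3.5 fixpos [   0.6 -135.7   47.6] yaw [3.140e+00 1.000e-03 1.834e+00] F fix [0.8 0.7 0.2] q [-0.15  0.45 -0.11  1.   -0.    1.16] g -0.0
cmd [53.7 -0.6  2.6] -0.001
```

Not yet clear contact; push on slowly.

{"fn": "arm_command", "kwargs": {"commands": [[2, 0, 1, 0], [4, 0, 1, 0], [6, 0, 1, 0], [8, -0.5, 1, 0], [10, -0.5, 1, 0]]}}

```text
clock: 4.0
position: [0.5712, -0.0792, 0.0469]
tcp_rot: [3.139, 0.003, 1.833]
wrist_force: [5.0, -4.6, 0.5]
grip_width: 0.001
```

{"fn": "arm_command", "kwargs": {"commands": [[3, 0, 1, 0], [6, 0, 1, 0], [9, 0, 1, 0], [12, 0, 1, 0], [15, 0, 1, 0]]}}

```text
clock: 4.5
position: [0.5678, -0.0651, 0.0462]
tcp_rot: [3.138, 0.004, 1.833]
wrist_force: [1.6, -5.6, 2.1]
grip_width: 0.0
```

```bash
python3 -c "from h import *;plan((0,-.082,.045),1.835)"
```

```text
t 4.5 fixpos [   1.2 -111.8   46.2] yaw [3.138 0.004 1.833] F fix [ 0.  -5.8  2.1] q [-0.11  0.43 -0.15  0.99 -0.    1.2 ] g 0.0
cmd [29.8 -1.2  1.1] -0.002
```

{"fn": "arm_command", "kwargs": {"commands": [[3, 0, 0, 0], [6, 0, 0, 0], [9, 0, 0, 0], [12, 0, 0, 0], [15, 0, 0, 0]]}}

```text
clock: 5.0
position: [0.5641, -0.0512, 0.0462]
tcp_rot: [3.138, 0.005, 1.832]
wrist_force: [2.2, -7.4, 1.0]
grip_width: -0.001
```

{"fn": "arm_command", "kwargs": {"commands": [[1, 0, 0, 0], [2, 0, 0, 0], [4, 0, 0, 0], [6, 0, 0, 0], [8, 0, 0, 0]]}}

```text
clock: 5.5
position: [0.5622, -0.0442, 0.0462]
tcp_rot: [3.138, 0.007, 1.832]
wrist_force: [2.0, -6.4, 1.0]
grip_width: 0.002
```

```bash
python3 -c "from h import *;plan((0,-.082,.045),1.835)"
```

```text
t 5.5 fixpos [  1.2 -90.1  46.2] yaw [3.138 0.007 1.832] F fix [ 0.2 -6.7  1. ] q [-0.08  0.42 -0.17  0.98 -0.01  1.23] g 0.0
cmd [ 8.1 -1.2  1.2] -0.003
```

{"fn": "arm_command", "kwargs": {"commands": [[1, 0, 0, 0], [2, 0, 0, 0], [3, 0, 0, 0], [4, 0, 0, 0], [5, 0, 0, 0]]}}

```text
clock: 6.0
position: [0.561, -0.04, 0.0462]
tcp_rot: [3.138, 0.008, 1.831]
wrist_force: [1.4, -6.4, 0.9]
grip_width: -0.001
```

Run:
```python
from h import *;plan((0,-.082,.045),1.835)
from workcell import ctrl
import cv2,numpy as np
a=[]
for n,(y,x) in (("top",(150,190)),("side",(130,210))):
    c=ctrl.camera(n);a.append(cv2.resize(c["pixels"][y:y+120,x:x+130],None,fx=3,fy=3,interpolation=cv2.INTER_CUBIC))
cv2.imwrite("pics/a2.png",np.hstack(a))
```

```text
t 6.0 fixpos [  1.2 -85.8  46.2] yaw [3.138 0.008 1.831] F fix [-0.3 -6.6  0.9] q [-0.07  0.42 -0.17  0.97 -0.01  1.24] g -0.0
cmd [ 3.8 -1.2  1.2] -0.004
```

View pics/a2.png

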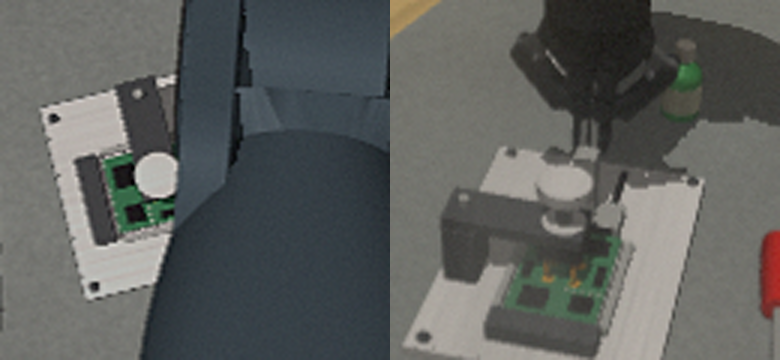

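{"fn": "arm_command", "kwargs": {"commands": [[1, 0, 0, 0], [2, 0, 0, 0], [3, 0, 0, 0], [3, 0, 0, 0]]}}

```text
clock: 6.5
position: [0.5603, -0.0375, 0.0462]
tcp_rot: [3.138, 0.009, 1.831]
wrist_force: [0.3, -5.7, 1.0]
grip_width: -0.001
```

{"fn": "arm_command", "kwargs": {"commands": [[1, 0, 0, 0], [2, 0, 0, 0], [2, 0, 0, 0]]}}

```text
clock: 6.8
position: [0.5601, -0.0366, 0.0463]
tcp_rot: [3.138, 0.011, 1.83]
wrist_force: [1.3, -9.6, -0.1]
grip_width: -0.001
```

{"fn": "arm_command", "kwargs": {"commands": [[1, 0, 0, 0], [2, 0, 0, 0], [2, 0, 0, 0]]}}

```text
clock: 7.1
position: [0.5601, -0.0366, 0.0463]
tcp_rot: [3.138, 0.015, 1.829]
wrist_force: [2.7, -15.7, -1.7]
grip_width: -0.0
```

```bash
python3 -c "from h import *;plan((0,-.082,.045),1.835)"
```

```text
t 7.1 fixpos [  1.2 -82.3  46.3] yaw [3.138 0.015 1.829] F fix [ -1.4 -15.9  -1.7] q [-0.06  0.41 -0.18  0.97 -0.01  1.26] g -0.0
cmd [ 0.3 -1.2  1.3] -0.006
```

{"fn": "arm_command", "kwargs": {"commands": [[2, 0, 0, 0], [3, 0, 0, 0], [3, 0, 0, 0], [3, 0, 0, 0]]}}

```text
clock: 7.5
position: [0.5601, -0.0366, 0.0465]
tcp_rot: [3.138, 0.021, 1.827]
wrist_force: [5.4, -23.4, -2.5]
grip_width: 0.001
```

```bash
python3 -c "from h import *;plan((0,-.082,.045),1.835)"
```

```text
t 7.5 fixpos [  1.2 -82.3  46.5] yaw [3.138 0.021 1.827] F fix [ -0.9 -24.   -2.5] q [-0.05  0.41 -0.18  0.97 -0.02  1.26] g 0.0
cmd [ 0.3 -1.2  1.5] -0.008
```

{"fn": "arm_command", "kwargs": {"commands": [[-3, 0, 0, 0], [-8, 0, 0, 0], [-14, 0, 0, 0], [-20, 0, 0, 0], [-20, 0, -5, 0]]}}

```text
clock: 8.0
position: [0.5648, -0.0565, 0.0515]
tcp_rot: [3.139, 0.02, 1.826]
wrist_force: [0.4, -0.1, -0.3]
grip_width: -0.0
```

```bash
python3 -c "from h import *;plan((0,-.102,.16),1.835)"
```

```text
t 8.0 fixpos [   0.6 -102.7   51.5] yaw [3.139 0.02  1.826] F fix [ 0.4 -0.2 -0.3] q [-0.09  0.42 -0.16  0.99 -0.02  1.23] g -0.0
cmd [  -1.5   -0.3 -108.5] -0.009
```

{"fn": "arm_command", "kwargs": {"commands": [[-1, 0, -40, 0], [-2, 0, -80, 0], [-2, 0, -108, 0], [-50, 0, -108, 0], [-98, 0, -108, 0]]}}

```text
clock: 8.5
position: [0.5898, -0.1495, 0.1634]
tcp_rot: [3.137, 0.021, 1.829]
wrist_force: [1.3, 0.0, 0.2]
grip_width: 0.001
```

{"fn": "arm_command", "kwargs": {"commands": [[-45, 0, 0, 0], [-90, 0, 0, 0], [-100, 0, 0, 0]]}}

```text
clock: 8.8
position: [0.6155, -0.2502, 0.1653]
tcp_rot: [3.137, 0.022, 1.826]
wrist_force: [-0.4, 0.3, -0.1]
grip_width: -0.0
```

Run:
```python
from h import *
from workcell import ctrl
import cv2,numpy as np,pickle
a=[]
for n,(y,x) in (("top",(150,190)),("side",(130,210))):
    c=ctrl.camera(n);pickle.dump(c,open(n+"3.pkl","wb"));a.append(cv2.resize(c["pixels"][y:y+130,x:x+130],None,fx=3,fy=4 if 0 else 3,interpolation=cv2.INTER_CUBIC))
cv2.imwrite("pics/a3.png",np.hstack(a))
plan((0,.005,.15),1.835)
ct,cs=[pickle.load(open(n+"3.pkl","rb")) for n in("top","side")]
for nm,P in dict(post=(0,-.063,.085),cap=(0,.005,.11),modback=(-.035,-.045,.022)).items():
    print(nm,(proj(ct,fx(V,P))-(190,150))*3,(proj(cs,fx(V,P))-(210,130))*3+(390,0))
```

```text
t 8.9 fixpos [  -0.6 -300.2  165.1] yaw [3.137 0.021 1.827] F fix [-0.7  0.3  0.3] q [-0.38  0.56  0.36  1.36 -0.01  0.94] g 0.0
cmd [305.5  -1.8   8.7] -0.008
post [235.31791142 157.50671148] [585.06624505 153.95892562]
cap [156.93726894 174.62600551] [564.62102944 180.82490326]
modback [223.09859515 207.1513709 ] [621.62011561 240.25098027]
```

View pics/a3.png

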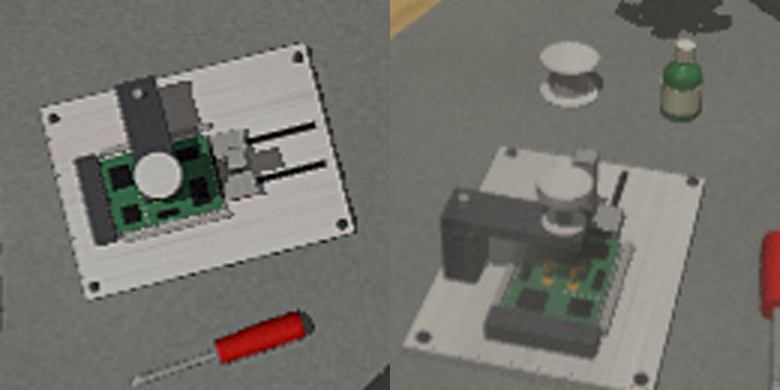

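{"fn": "arm_command", "kwargs": {"commands": [[48, 0, 0, 0], [96, 0, 0, 0], [144, 0, 1, 0], [192, -1, 2, 0], [240, -2, 3, -0.008]]}}

```text
clock: 9.4
position: [0.5509, -0.0128, 0.1575]
tcp_rot: [3.137, 0.021, 1.836]
wrist_force: [1.4, 0.3, 0.2]
grip_width: -0.004
```

```bash
python3 -c "from h import *;plan((0,.005,.13),1.835)"
```

```text
t 9.4 fixpos [ -1.5 -56.9 157.5] yaw [3.137 0.021 1.836] F fix [ 1.5 -0.1  0.2] q [-0.01  0.32 -0.02  1.22 -0.02  1.29] g -0.0
cmd [62.4  1.4 26.2] 0.001
```

{"fn": "arm_command", "kwargs": {"commands": [[30, 0, 5, 0], [55, 1, 12, 0], [62, 1, 20, 0], [62, 1, 26, 0], [62, 1, 26, 0]]}}

```text
clock: 9.9
position: [0.5353, 0.0465, 0.1295]
tcp_rot: [3.138, 0.021, 1.837]
wrist_force: [-0.7, -1.0, 0.9]
grip_width: -0.003
```

Run:
```python
from h import *;plan((0,.005,.113),1.835)
from workcell import ctrl
import cv2
c=ctrl.camera("side")
cv2.imwrite("pics/a4.png",cv2.resize(c["pixels"][110:250,210:340],None,fx=4,fy=4,interpolation=cv2.INTER_CUBIC))
```

```text
t 9.9 fixpos [ -1.    4.5 129.5] yaw [3.138 0.021 1.837] F fix [-0.9 -0.8  0.9] q [ 0.1   0.31 -0.11  1.15 -0.02  1.4 ] g -0.0
cmd [ 0.9  1.  16.5] 0.002
```

View pics/a4.png

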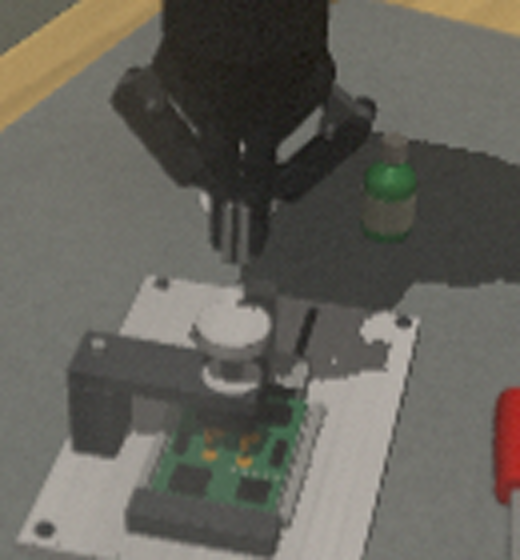

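Run:
```python
from h import *
import pickle
cs=pickle.load(open("side3.pkl","rb"))
for P in ((-.001,.0045,.1295),(0,.005,.11)):
  print((proj(cs,fx(V,P))-(210,110))*4)
```

```text
[235.72543102 290.84833312]
[232.82803925 321.09987102]
```

{"fn": "arm_command", "kwargs": {"commands": [[1, 1, 5, 0], [1, 1, 10, 0], [1, 1, 14, 0], [1, 1, 16, 0], [1, 1, 16, 0]]}}

```text
clock: 10.45
position: [0.5363, 0.047, 0.1135]
tcp_rot: [3.138, 0.021, 1.836]
wrist_force: [-0.8, -0.0, 0.1]
grip_width: 0.001
```

Run:
```python
from h import *;plan((0,.005,.110),1.835)
from workcell import ctrl
import cv2
c=ctrl.camera("side")
cv2.imwrite("pics/a5.png",cv2.resize(c["pixels"][150:230,230:310],None,fx=7,fy=7,interpolation=cv2.INTER_CUBIC))
print((proj(c,fx(V,(0,.005,.1135)))-(230,150))*7)
```

```text
t 10.45 fixpos [  0.    4.6 113.5] yaw [3.138 0.021 1.836] F fix [-0.8  0.2  0.1] q [ 0.1   0.32 -0.13  1.11 -0.02  1.41] g 0.0
cmd [ 0.5 -0.   3.5] 0.001
[267.69221068 272.61594484]
```

View pics/a5.png

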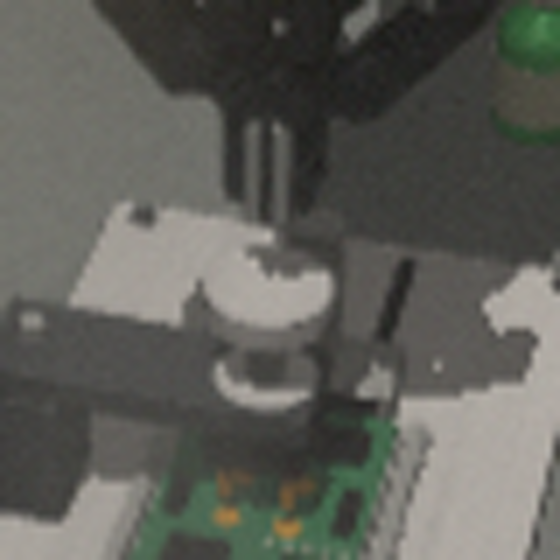

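{"fn": "arm_command", "kwargs": {"commands": [[0, 0, 1.5, 0], [0, 0, 3, 0], [0, 0, 4.5, 0], [0, 0, 6, 0], [0, 0, 6, 0]]}}

```text
clock: 11.0
position: [0.5364, 0.0469, 0.1076]
tcp_rot: [3.138, 0.021, 1.836]
wrist_force: [0.1, -0.8, -0.2]
grip_width: 0.002
```

```bash
python3 -c "from h import *;plan((0,.005,.1),1.835)"
```

```text
t 11.0 fixpos [  0.    4.5 107.6] yaw [3.138 0.021 1.836] F fix [-0.1 -0.8 -0.2] q [ 0.1   0.32 -0.15  1.1  -0.02  1.41] g 0.0
cmd [ 0.6 -0.1  7.6] 0.001
```

{"fn": "arm_command", "kwargs": {"commands": [[0, 0, 1, 0], [0, 0, 2, 0], [0, 0, 3, 0], [0, 0, 3, 0]]}}

```text
clock: 11.4
position: [0.5363, 0.0468, 0.1044]
tcp_rot: [3.138, 0.021, 1.836]
wrist_force: [-0.2, -0.3, -0.7]
grip_width: 0.001
```

{"fn": "arm_command", "kwargs": {"commands": [[0, 0, 1, 0], [0, 0, 2, 0], [0, 0, 2, 0]]}}

```text
clock: 11.7
position: [0.5363, 0.0468, 0.1023]
tcp_rot: [3.138, 0.021, 1.836]
wrist_force: [0.2, 0.1, 0.0]
grip_width: -0.004
```

{"fn": "arm_command", "kwargs": {"commands": [[0, 0, 1, 0], [0, 0, 2, 0], [0, 0, 2, 0]]}}

```text
clock: 12.0
position: [0.5362, 0.0467, 0.1001]
tcp_rot: [3.139, 0.021, 1.836]
wrist_force: [0.8, 0.3, 0.4]
grip_width: -0.004
```

Run:
```python
from h import *;plan((0,.005,.110),1.835)
from workcell import ctrl
import cv2
c=ctrl.camera("side")
cv2.imwrite("pics/a6.png",cv2.resize(c["pixels"][150:230,230:310],None,fx=7,fy=7,interpolation=cv2.INTER_CUBIC))
```

```text
t 12.0 fixpos [ -0.2   4.4 100.1] yaw [3.139 0.021 1.836] F fix [0.8 0.1 0.4] q [ 0.1   0.33 -0.16  1.08 -0.02  1.41] g -0.0
cmd [ 0.4  0.2 -9.9] 0.001
```

View pics/a6.png

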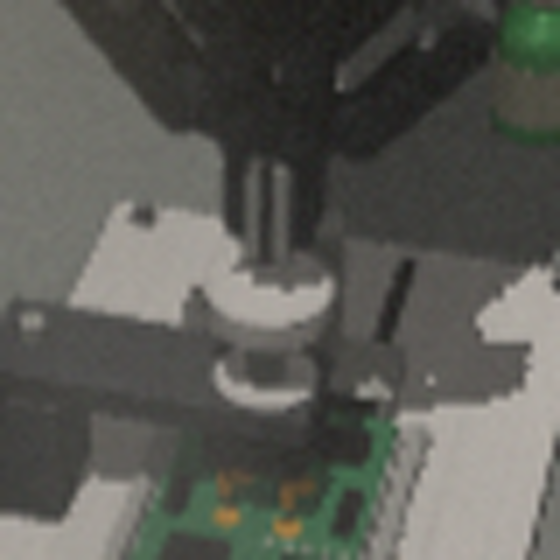

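{"fn": "arm_command", "kwargs": {"commands": [[0, 0, 1, 0], [0, 0, 2, 0], [0, 0, 2, 0]]}}

```text
clock: 12.35
position: [0.5362, 0.0467, 0.0981]
tcp_rot: [3.139, 0.021, 1.836]
wrist_force: [0.1, 0.2, 0.3]
grip_width: -0.004
```

{"fn": "arm_command", "kwargs": {"commands": [[0, 0, 1, 0], [0, 0, 2, 0], [0, 0, 2, 0]]}}

```text
clock: 12.65
position: [0.5361, 0.0467, 0.0959]
tcp_rot: [3.139, 0.021, 1.836]
wrist_force: [-0.2, 0.5, -0.2]
grip_width: -0.001
```

{"fn": "arm_command", "kwargs": {"commands": [[0, 0, 1, 0], [0, 0, 2, 0], [0, 0, 2, 0]]}}

```text
clock: 12.95
position: [0.536, 0.0466, 0.0937]
tcp_rot: [3.139, 0.021, 1.836]
wrist_force: [-0.1, 0.7, 0.5]
grip_width: 0.001
```

{"fn": "arm_command", "kwargs": {"commands": [[0, 0, 1, 0], [0, 0, 2, 0], [0, 0, 2, 0]]}}

```text
clock: 13.25
position: [0.5359, 0.0465, 0.0916]
tcp_rot: [3.139, 0.021, 1.836]
wrist_force: [0.3, 0.4, -0.0]
grip_width: 0.003
```

Run:
```python
from h import *;plan((0,.005,.110),1.835)
from workcell import ctrl
import cv2
c=ctrl.camera("side")
cv2.imwrite("pics/a7.png",cv2.resize(c["pixels"][150:230,230:310],None,fx=7,fy=7,interpolation=cv2.INTER_CUBIC))
```

```text
t 13.25 fixpos [-0.5  4.3 91.6] yaw [3.139 0.021 1.836] F fix [ 0.4  0.3 -0. ] q [ 0.1   0.33 -0.17  1.06 -0.02  1.4 ] g 0.0
cmd [  0.3   0.5 -18.4] 0.001
```

View pics/a7.png

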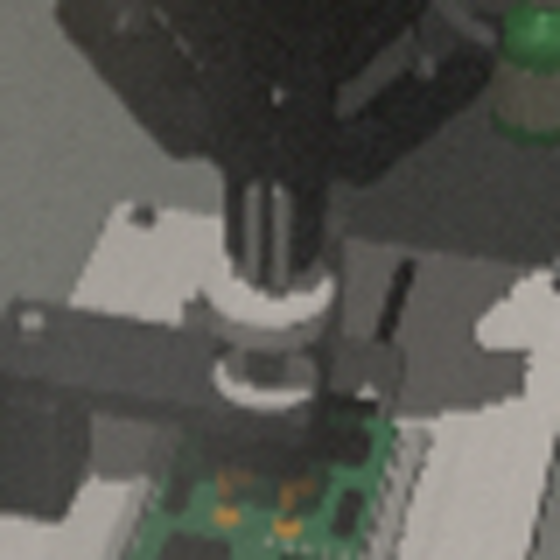

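{"fn": "arm_command", "kwargs": {"commands": [[0, 0, 0.7, 0], [0, 0, 1.4, 0], [0, 0, 1.4, 0]]}}

```text
clock: 13.6
position: [0.5359, 0.0465, 0.0901]
tcp_rot: [3.139, 0.021, 1.836]
wrist_force: [0.4, -0.3, -0.1]
grip_width: -0.002
```

{"fn": "arm_command", "kwargs": {"commands": [[0, 0, 0.7, 0], [0, 0, 1.4, 0], [0, 0, 1.4, 0]]}}

```text
clock: 13.9
position: [0.5359, 0.0465, 0.0886]
tcp_rot: [3.14, 0.021, 1.836]
wrist_force: [-0.2, 1.0, -0.7]
grip_width: 0.003
```

{"fn": "arm_command", "kwargs": {"commands": [[0, 0, 0.7, 0], [0, 0, 1.4, 0], [0, 0, 1.4, 0]]}}

```text
clock: 14.2
position: [0.5359, 0.0465, 0.0872]
tcp_rot: [3.14, 0.021, 1.836]
wrist_force: [-0.2, 0.3, 0.2]
grip_width: -0.001
```

```bash
cat > look.py <<'E'
from h import *;plan((0,.005,.110),1.835)
from workcell import ctrl
import cv2,sys,pickle
c=ctrl.camera("side"); pickle.dump(c,open("last.pkl","wb"))
o=pickle.load(open("side3.pkl","rb"))["pixels"]
f=lambda p:cv2.resize(p[160:225,235:295],None,fx=6.5,fy=8,interpolation=cv2.INTER_CUBIC)
cv2.imwrite(sys.argv[1],np.hstack([f(o),f(c["pixels"])]))
E
python3 look.py pics/a8.png
```

```text
t 14.2 fixpos [-0.5  4.2 87.2] yaw [3.14  0.021 1.836] F fix [-0.1  0.3  0.2] q [ 0.1   0.34 -0.18  1.05 -0.02  1.4 ] g -0.0
cmd [  0.3   0.6 -22.8] 0.001
```

View pics/a8.png

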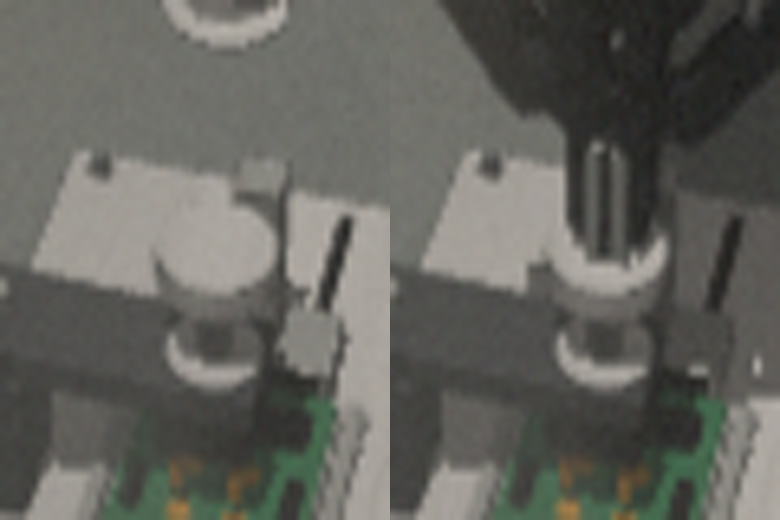

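{"fn": "arm_command", "kwargs": {"commands": [[0, 0, 0.7, 0], [0, 0, 1.4, 0], [0, 0, 1.4, 0]]}}

```text
clock: 14.55
position: [0.5359, 0.0464, 0.0858]
tcp_rot: [3.139, 0.021, 1.836]
wrist_force: [-0.8, -0.6, 3.3]
grip_width: -0.003
```

{"fn": "arm_command", "kwargs": {"commands": [[0, 0, 0.7, 0], [0, 0, 1.4, 0], [0, 0, 1.4, 0]]}}

```text
clock: 14.85
position: [0.5359, 0.0465, 0.0844]
tcp_rot: [3.139, 0.02, 1.836]
wrist_force: [-1.0, 1.0, 3.5]
grip_width: -0.0
```

{"fn": "arm_command", "kwargs": {"commands": [[0, 0, 0.7, 0], [0, 0, 1.4, 0], [0, 0, 1.4, 0]]}}

```text
clock: 15.15
position: [0.5359, 0.0464, 0.0829]
tcp_rot: [3.139, 0.02, 1.836]
wrist_force: [-1.3, 0.8, 4.3]
grip_width: -0.0
```

```bash
python3 look.py pics/a9.png
python3 - <<'E'
from h import *
import pickle
c=pickle.load(open("last.pkl","rb"))
for P in ((0,.005,.11),(0,.016,.11),(0,-.006,.11),(0,.025,.11),(0,.025,.095)): print((proj(c,fx(V,P))-(235,160))*(6.5,8)+(390,0))
E
```

```text
t 15.15 fixpos [-0.5  4.2 82.9] yaw [3.139 0.02  1.836] F fix [-1.1  1.1  4.3] q [ 0.1   0.34 -0.19  1.04 -0.02  1.4 ] g -0.0
cmd [  0.2   0.6 -27.1] 0.001
[605.84556378 242.19974204]
[597.73239933 267.28360471]
[613.78911633 217.63742793]
[590.96465996 288.20550279]
[590.15776343 333.51089519]
```

View pics/a9.png

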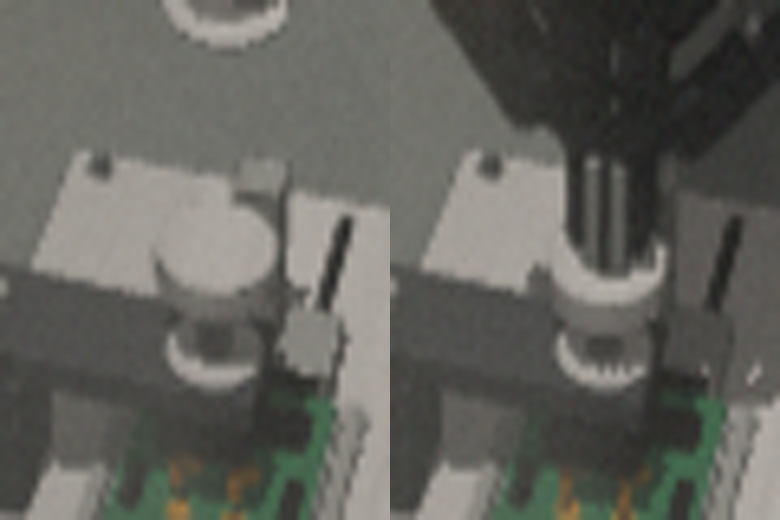

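{"fn": "arm_command", "kwargs": {"commands": [[0, 0, 1.5, 0], [0, 0, 3, 0], [0, 0, 4.5, 0], [0, 0, 5, 0], [0, 0, 5, 0]]}}

```text
clock: 15.7
position: [0.536, 0.0464, 0.078]
tcp_rot: [3.139, 0.02, 1.836]
wrist_force: [-3.4, 1.9, 6.2]
grip_width: -0.003
```

{"fn": "arm_command", "kwargs": {"commands": [[0, 0, 1, 0], [0, 0, 2, 0], [0, 0, 3, 0], [0, 0, 3, 0]]}}

```text
clock: 16.1
position: [0.536, 0.0464, 0.0753]
tcp_rot: [3.139, 0.02, 1.836]
wrist_force: [-3.7, 0.5, 9.8]
grip_width: 0.0
```

```bash
python3 look.py pics/a10.png
```

```text
t 16.1 fixpos [-0.4  4.2 75.3] yaw [3.139 0.02  1.836] F fix [-3.5  1.4  9.8] q [ 0.1   0.35 -0.2   1.02 -0.02  1.4 ] g 0.0
cmd [  0.1   0.5 -34.8] 0.001
```

View pics/a10.png

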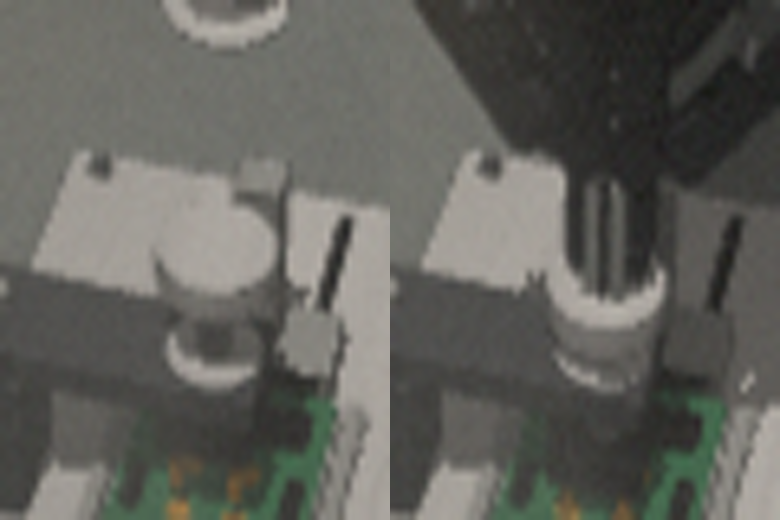

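{"fn": "arm_command", "kwargs": {"commands": [[0, 0, 1, 0], [0, 0, 2, 0], [0, 0, 3, 0], [0, 0, 3.6, 0], [0, 0, 3.6, 0]]}}

```text
clock: 16.65
position: [0.536, 0.0464, 0.072]
tcp_rot: [3.139, 0.02, 1.836]
wrist_force: [-4.5, 0.9, 11.7]
grip_width: -0.001
```

```bash
python3 look.py pics/a11.png
python3 - <<'E'
from h import *
import pickle,cv2
a=pickle.load(open("side3.pkl","rb"));b=pickle.load(open("last.pkl","rb"))
# template: the front rim of the cap (below finger tips), predicted pixel of rim
u=proj(a,fx(V,(0,.025,.11))).round().astype(int)
for (w,h0,h1) in ((8,-3,7),(9,-2,8),(7,-4,5)):
    t=a["pixels"][u[1]+h0:u[1]+h1,u[0]-w:u[0]+w]
    s=b["pixels"][u[1]+h0-4:u[1]+h1+16,u[0]-w-2:u[0]+w+2]
    r=cv2.matchTemplate(s,t,cv2.TM_CCOEFF_NORMED);_,m,_,l=cv2.minMaxLoc(r)
    col=r[:,l[0]];i=l[1];p=np.polyfit([-1,0,1],col[i-1:i+2],2);print("shift px",i-p[1]/2/p[0]-4,l[0]-2,m)
for z in (.1,.095,.09): print(z,proj(a,fx(V,(0,.025,z)))-proj(a,fx(V,(0,.025,.11))))
E
```

```text
t 16.65 fixpos [-0.4  4.2 72. ] yaw [3.139 0.02  1.836] F fix [-4.1  2.  11.7] q [ 0.1   0.35 -0.2   1.01 -0.02  1.4 ] g -0.0
cmd [  0.1   0.5 -38. ] 0.001
shift px 5.797757765828994 0 0.8190657496452332
shift px 5.277420598194745 1 0.7272958159446716
shift px 6.272903515243602 0 0.9020363688468933
0.1 [-0.08304707  3.78990903]
0.095 [-0.12413793  5.66317405]
0.09 [-0.16494347  7.52216096]
```

View pics/a11.png

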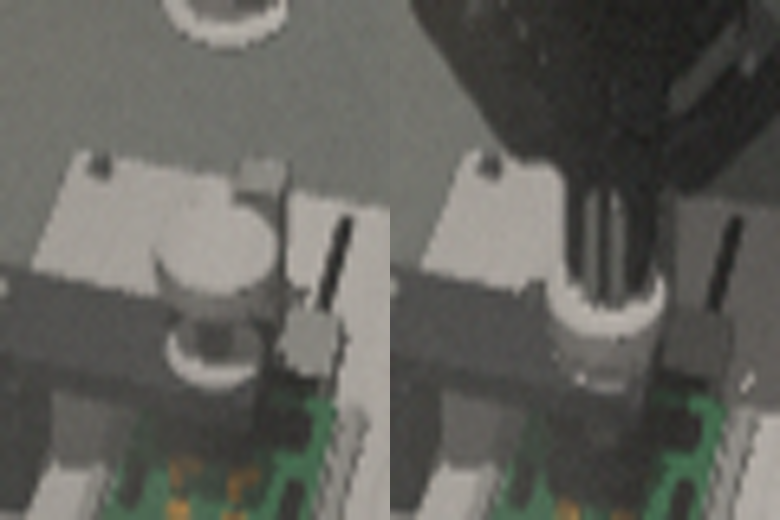

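{"fn": "arm_command", "kwargs": {"commands": [[0, 0, 0.6, 0], [0, 0, 0.6, 0], [0, 0, 0.6, 0], [0, 0, 0.6, 0], [0, 0, 0.6, 0]]}}

```text
clock: 17.2
position: [0.536, 0.0465, 0.0719]
tcp_rot: [3.139, 0.02, 1.836]
wrist_force: [-4.7, 1.3, 12.3]
grip_width: -0.003
```

Run:
```python
from workcell import ctrl
import cv2,numpy as np,pickle
c=ctrl.camera("side"); c2=ctrl.camera("top")
o=pickle.load(open("side3.pkl","rb"))["pixels"]
f=lambda p:cv2.resize(p[140:265,205:325],None,fx=3.2,fy=4,interpolation=cv2.INTER_CUBIC)
cv2.imwrite("pics/a12.png",np.hstack([f(o),f(c["pixels"])]))
cv2.imwrite("pics/a13.png",c2["pixels"])
s=ctrl.observe();print(s["clock"],s["position"],s["wrist_force"])
```

```text
17.3 [0.53605904 0.04646631 0.07193136] [-4.87396357 -0.15488816 10.93561342]
```

View pics/a12.png

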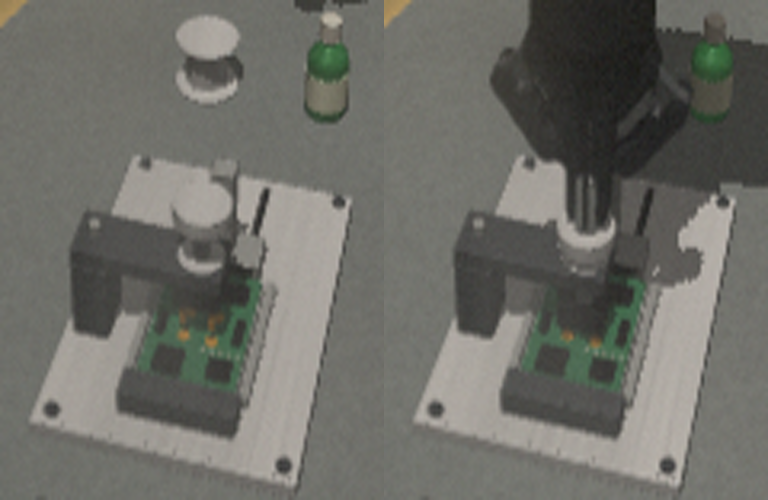

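View pics/a13.png

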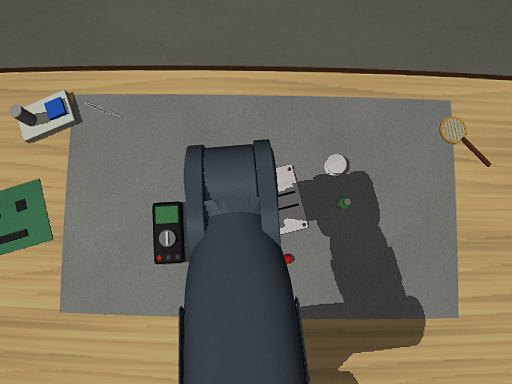

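{"fn": "arm_command", "kwargs": {"commands": [[0, 0, 1.1, 0], [0, 0, 1.1, 0], [0, 0, 1.1, 0], [0, 0, 1.1, 0]]}}

```text
clock: 17.7
position: [0.536, 0.0465, 0.0712]
tcp_rot: [3.138, 0.02, 1.836]
wrist_force: [-3.8, 0.5, 12.5]
grip_width: -0.002
```

Run:
```python
from workcell import ctrl
s=ctrl.observe();print(s["clock"],s["position"],s["wrist_force"],s["qvel"].round(4))
print(ctrl.sign_off())
```

```text
17.7 [0.53602351 0.04645283 0.07124423] [-3.84691233  0.52816631 12.45137782] [-0.0009  0.0002  0.0006 -0.0007 -0.0002  0.0006]
the job is handed in; nothing more can be done
None
```

The module is clamped home and the test head is held about 15 mm down, with the robot still pressing; I handed the job in at 17.7 s.

- **Clamping:** I pushed the jaw by its post with the shut fingers until it stalled at the expected home position. The push ended at about 24 N, and then I backed off. Pictures from both cameras showed the module against the stop and the jaw against the module.
- **Pressing:** Counting from where the force first appeared, the head is about 15 mm down, with roughly 0.7 mm uncertainty. The camera's measure of the cap shift about 0.7 mm earlier gave 14 to 16.5 mm. The final upward force was about 12 N, against the 11 N expected.
- **Bench:** The multimeter, bottle and spool looked undisturbed in the last pictures. The screwdriver was mostly hidden by the arm in the last top view, but nothing went near it.

**One disagreement:** the fingers touched the cap with the reported TCP height near 86.5 mm, although the cap's top should be at 110 mm. The camera also showed the tips higher than reported. I therefore set the depth by contact force and the pictures, not by the reported height. I did not find the cause.

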